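# Cull the broken sanding blocks and spread the good ones out in the display tray

### The job

Cork sanding blocks have been tipped in a heap into the white display tray. Put every broken one (snapped short, or with a corner missing) in the blue bin, and spread all the sound ones over the whole tray in one even layer, lying down, none on top of another, at least one in each quarter of the tray and with about 10 cm from the middle of each block to the middle of the next (9 cm at the least). Do not disturb the other things on the counter.

Things in the scene. Friction and masses are not known exactly. Their poses are not given: they have to be found in the camera images.
- tray: white shallow display tray, fixed to the counter, 272 x 372 x 26 mm outside (x, y, z), walls 6 mm, inner floor 260 x 360 mm and 6 mm above the origin; origin at the centre of its underside. The heap of blocks starts in it, stacked crosswise up to three deep
- bin: blue open bin for broken blocks, fixed, 190 x 150 x 80 mm outside (x, y, z), walls and floor 5 mm; origin at the centre of its underside; stands to the left or to the right of the tray
- block1: sound cork sanding block, 92 x 44 x 32 mm (x, y, z), a full cuboid; origin at its centre
- block2: sound cork sanding block, 92 x 44 x 32 mm (x, y, z), a full cuboid; origin at its centre
- block3: sound cork sanding block, 92 x 44 x 32 mm (x, y, z), a full cuboid; origin at its centre
- block4: sound cork sanding block, 92 x 44 x 32 mm (x, y, z), a full cuboid; origin at its centre
- block5: sound cork sanding block, 92 x 44 x 32 mm (x, y, z), a full cuboid; origin at its centre; may be absent in some starts
- block6: sound cork sanding block, 92 x 44 x 32 mm (x, y, z), a full cuboid; origin at its centre; may be absent in some starts
- stub: broken cork sanding block, snapped short: 60 x 44 x 32 mm (x, y, z); origin at its centre
- chip1: broken cork sanding block: 92 x 44 x 32 mm outline with one corner missing, a 40 x 22 mm notch (right through in z) at its +x +y corner, so the full 44 mm width exists only for x from -46 to +6 mm and the tongue (x +6 to +46) only for y from -22 to 0; origin at the centre of the outline
- chip2: broken cork sanding block: 92 x 44 x 32 mm outline with one corner missing, a 40 x 22 mm notch (right through in z) at its +x +y corner, so the full 44 mm width exists only for x from -46 to +6 mm and the tongue (x +6 to +46) only for y from -22 to 0; origin at the centre of the outline
- chip3: broken cork sanding block: 92 x 44 x 32 mm outline with one corner missing, a 40 x 22 mm notch (right through in z) at its +x +y corner, so the full 44 mm width exists only for x from -46 to +6 mm and the tongue (x +6 to +46) only for y from -22 to 0; origin at the centre of the outline; may be absent in some starts
- carton: bystander: fixed orange carton of paint rollers, 190 x 150 mm, 107 mm high; origin at the centre of its underside; on the other side of the tray from the blue bin
- cartridge: bystander: white and red sealant cartridge standing upright, 48 mm across, 222 mm tall; origin at the centre of its foot
- foam_can: bystander: blue and yellow foam can standing upright, 62 mm across, 200 mm tall; origin at the centre of its foot
- tape: bystander: yellow roll of tape lying flat, 100 mm across, 30 mm high, beyond the tray; origin at the centre of its underside
- marker: bystander: blue and white marker pen lying near the robot, 145 mm long along its x, 16 mm high; origin at the middle of its underside
- filler_knife: bystander: red-handled filler knife lying near the robot, 180 mm long along its x, 50 mm wide, 16 mm high; origin near its middle
Things that resemble listed ones, but are neither listed nor needed, are in the scene too. Leave any red or yellow look-alike of the block2 alone.

How it is judged (in metres and radians):
At the end, for the whole second after the job is handed in: Sound blocks: centres inside the tray and within 30 mm of its floor (not stacked or on end), any two more than 85 mm apart, one or more in each quarter. Broken blocks: inside the blue bin, centres no higher than about its rim. All at rest (x of block1 in the frame of tray between -0.125 and 0.125 m and y of block1 in the frame of tray between -0.175 and 0.175 m and z of each of block1, block2, block3, block4, block5, block6 in the frame of tray below 0.036 m and x of block2 in the frame of tray between -0.125 and 0.125 m and y of block2 in the frame of tray between -0.175 and 0.175 m and x of block3 in the frame of tray between -0.125 and 0.125 m and y of block3 in the frame of tray between -0.175 and 0.175 m and x of block4 in the frame of tray between -0.125 and 0.125 m and y of block4 in the frame of tray between -0.175 and 0.175 m and x of block5 in the frame of tray between -0.125 and 0.125 m and y of block5 in the frame of tray between -0.175 and 0.175 m and x of block6 in the frame of tray between -0.125 and 0.125 m and y of block6 in the frame of tray between -0.175 and 0.175 m and x of stub in the frame of bin between -0.09 and 0.09 m and y of stub in the frame of bin between -0.07 and 0.07 m and z of each of stub, chip1, chip2, chip3 in the frame of bin below 0.095 m and x of chip1 in the frame of bin between -0.09 and 0.09 m and y of chip1 in the frame of bin between -0.07 and 0.07 m and x of chip2 in the frame of bin between -0.09 and 0.09 m and y of chip2 in the frame of bin between -0.07 and 0.07 m and x of chip3 in the frame of bin between -0.09 and 0.09 m and y of chip3 in the frame of bin between -0.07 and 0.07 m and horizontal distance between block1 and block2 above 0.085 m and horizontal distance between each of block1, block2 and block3 above 0.085 m and horizontal distance between each of block1, block2, block3 and block4 above 0.085 m and horizontal distance between each of block1, block2, block3, block4 and block5 above 0.085 m and horizontal distance between each of block1, block2, block3, block4, block5 and block6 above 0.085 m and ((x of block1 in the frame of tray below 0 m and y of block1 in the frame of tray below 0 m) or (x of block2 in the frame of tray below 0 m and y of block2 in the frame of tray below 0 m) or (x of block3 in the frame of tray below 0 m and y of block3 in the frame of tray below 0 m) or (x of block4 in the frame of tray below 0 m and y of block4 in the frame of tray below 0 m) or (x of block5 in the frame of tray below 0 m and y of block5 in the frame of tray below 0 m) or (x of block6 in the frame of tray below 0 m and y of block6 in the frame of tray below 0 m)) and ((x of block1 in the frame of tray below 0 m and y of block1 in the frame of tray above 0 m) or (x of block2 in the frame of tray below 0 m and y of block2 in the frame of tray above 0 m) or (x of block3 in the frame of tray below 0 m and y of block3 in the frame of tray above 0 m) or (x of block4 in the frame of tray below 0 m and y of block4 in the frame of tray above 0 m) or (x of block5 in the frame of tray below 0 m and y of block5 in the frame of tray above 0 m) or (x of block6 in the frame of tray below 0 m and y of block6 in the frame of tray above 0 m)) and ((x of block1 in the frame of tray above 0 m and y of block1 in the frame of tray below 0 m) or (x of block2 in the frame of tray above 0 m and y of block2 in the frame of tray below 0 m) or (x of block3 in the frame of tray above 0 m and y of block3 in the frame of tray below 0 m) or (x of block4 in the frame of tray above 0 m and y of block4 in the frame of tray below 0 m) or (x of block5 in the frame of tray above 0 m and y of block5 in the frame of tray below 0 m) or (x of block6 in the frame of tray above 0 m and y of block6 in the frame of tray below 0 m)) and ((x of block1 in the frame of tray above 0 m and y of block1 in the frame of tray above 0 m) or (x of block2 in the frame of tray above 0 m and y of block2 in the frame of tray above 0 m) or (x of block3 in the frame of tray above 0 m and y of block3 in the frame of tray above 0 m) or (x of block4 in the frame of tray above 0 m and y of block4 in the frame of tray above 0 m) or (x of block5 in the frame of tray above 0 m and y of block5 in the frame of tray above 0 m) or (x of block6 in the frame of tray above 0 m and y of block6 in the frame of tray above 0 m)) and linear speed of each of block1, block2, block3, block4, block5, block6, stub, chip1, chip2, chip3 below 0.03 m/s); the robot touches nothing.
It fails at once if the cartridge is moved by more than 30 mm (distance of cartridge from where it was at the start of the episode above 0.03 m).
It fails at once if the foam can is moved by more than 30 mm (distance of foam_can from where it was at the start of the episode above 0.03 m).
It fails at once if the tape is moved by more than 30 mm (distance of tape from where it was at the start of the episode above 0.03 m).
It fails at once if the marker is moved by more than 30 mm (distance of marker from where it was at the start of the episode above 0.03 m).
It fails at once if the filler knife is moved by more than 30 mm (distance of filler_knife from where it was at the start of the episode above 0.03 m).
Of block5, block6, chip3 only 1 to 3 are there at a start; the rules pass over those that are not, and their reading is None.
At some moment in a run one of block1, block2, block3, block4, block5, block6, stub, chip1, chip2, chip3 may be knocked a few centimetres aside while the robot is not near it.
Once in a run the grip may slacken for a moment while it holds something.
It also fails if it takes over 210 s, if anything falls off the work surface, if the arm or the gripper's body presses on something with over 40 N, if the wrist force passes 120 N, or if a joint passes its speed limit or range.

### The arm

A 6-joint arm with a two-finger parallel gripper is mounted at the origin on the work surface. World frame = base frame: x ahead of the robot, y to its left, z up, the work surface at z = 0. Lengths are in m, angles in degrees, forces in N, time in s.
With the tool pointing down it reaches from about 0.3 to 0.75 m from the base axis. Payload 8.5 kg.
Tool frame: the origin (TCP) lies midway between the tips of the shut fingers; the grasp point (between the pads) lies 19 mm behind it; z points along the fingers, y is the line along which they close (so a half turn about z gives the same grasp; the last joint's range is limited). The gripper opens to 85 mm and grips with 20 to 120 N. Pads are 22 mm wide; open, the fingers measure 114 mm over their backs; the gripper's body (76 mm by 85 mm) begins 54 mm behind the grasp point. The pads swing forward as they close: fully open they stand 13 mm farther back than shut.
Start: joints at [51.721, 21.807, 74.336, -0, 83.858, -12.336], TCP at [0.241, 0.495, 0.231] pointing down, gripper open.
Joint ranges: [-178.18, 178.18], [-50.72, 133.34], [12.68, 142.11], [-81.47, 261.47], [9.98, 163.14], [-165.26, 165.26]. Speed limits (degrees/s): [136.94, 136.94, 180, 180, 180, 180].

### API

Orientations are given as a 3x3 rotation matrix whose columns are the frame's x, y, z axes.
In Python, from rig import observe, optics, order, spotter gives the robot as it stands.
- The arm moves only by the tool move_arm, never from a script. Its argument "series" is text: rows parted by semicolons, each of 5 numbers parted by spaces: the shift along the tool's x, y, z in cm, then the turn about the tool's z in degrees, then the opening, from -1 (shut) to 1 (fully open). A call has 1 to 8 rows; each row is the pose to reach, as a shift and turn from the pose commanded when the call began, along the tool's axes at that moment; what a row does not reach only later rows make up. A row lasts 1/8 s, in which the tool goes at most 62.5 mm and 10.7 degrees, less where a joint would pass 70% of its speed; a pose out of reach is approached as far as the arm can. A call with a gripper value outside its range is refused whole. The fingers move at their own pace and stop on an object; "force" is the grip in N (left out, the last holds). Time passes only in rows, so rows that repeat a pose let the fingers close. It gives the time, the measured TCP pose, the force, the opening and the grip force at its end, in the units of the state.
- observe(): the state, without advancing time (a new reading comes with each control period).
- optics.get_image(name): name is "side" or "top"; returns a dict with "pixels" (400x640x3 uint8, blue, green, red), "camera_matrix" (3x3 intrinsics, pixels), "rvec" (rotation vector, rad) and "tvec" (3), from world to camera coordinates, as OpenCV has them. Camera axes: x right, y down, z forward; pixel columns grow to the right and rows downward; lengths in m; the calibration is good to about 2 mm. A picture is of the moment at which its call begins. There is no depth.
- order.close_job(): hands the job in; it is judged then, once.
Trained networks look in the newest picture that a camera, given by its name, has taken for a name from the list of things; names that differ only in an ending like _2 or _b are one class to them, and where a whole thing is asked for, a point or a joint stands for the part that bears it (a point fixed in the world has none). Each returns a list of dicts, best first, with "score" (0 to 1); they miss things now and then, are a little off and sometimes report something else, mostly with a low value. They report only what shows in the picture. A call takes as long as a camera call. They do not tell look-alikes from the thing itself.
- spotter.find_in(thing, camera): "point" ([x, y, z] in m, in world coordinates, good to about 4 mm: the middle of the surface that is visible of it).
- spotter.cut_out(thing, camera): "pixels" (400x640 bool, what is visible of it).
- spotter.mark_of(thing, camera): "point" ([x, y, z] in m, in world coordinates, good to about 4 mm: a listed point, or the origin of a listed thing).
The state is a dict: "time_s": time; "q": joint angles; "qvel": joint speeds; "joint_efforts": joint torques, N m; "position": TCP position; "tool_rot": TCP orientation; "ft_force": force on the tool from outside, world axes, zero at the start; "wrist_torque": the same for the moment, N m; "grip_width": finger opening in m; "gripper_force": force on a finger pad.
Only numpy, scipy, OpenCV 4.12 (cv2) and the standard library are available. Lean on these libraries where they do the work, as an engineer would, in place of code of your own. Each camera call takes 0.05 s, during which the arm holds its last target. There are 200 camera calls.

## Working session

There is one attempt and no reset: what is moved stays moved. The work goes in short steps, Python scripts to look and compute and a tool call to move; the robot and the scene stay as the last step left them, time stands still between calls to the robot, and variables do not carry over. Pictures are saved under pics/ and viewed, at most 14 in all, crops included, and the job is handed in when it is done.

Besides the shell and the picture viewer there is one more tool, called after "Request:" by a JSON object that holds its "api" and its "payload". move_arm: Moves the arm, as the interface text tells. Its arguments: {"type":"object","properties":{"series":{"type":"string"},"force":{"type":"number"}},"required":["series"]}

```bash
mkdir -p pics && ls && python3 - <<'E'
from rig import observe, optics, spotter
import cv2, numpy as np
s=observe(); print(s['time_s'],s['position'],s['tool_rot'],s['grip_width'])
for c in('top','side'):
    im=optics.get_image(c); cv2.imwrite(f'pics/{c}0.png',im['pixels']); print(c,im['camera_matrix'],im['rvec'],im['tvec'])
for t in('tray','bin','carton','cartridge','foam_can','tape','marker','filler_knife'):
    r=spotter.mark_of(t,'top'); print(t,[(np.round(x['point'],3),round(x['score'],2)) for x in r[:2]])
for t in('block1','stub','chip1'):
    for f in (spotter.find_in,spotter.mark_of):
        r=f(t,'top'); print(t,[(np.round(x['point'],3).tolist(),round(x['score'],2)) for x in r])
E
```

```text
pics
0.0 [0.2404331  0.49433363 0.23070854] [[-8.99224547e-01  4.37486483e-01 -8.89971886e-04]
 [ 4.37487288e-01  8.99223857e-01 -1.15203986e-03]
 [ 2.96282088e-04 -1.42529390e-03 -9.99998940e-01]] 0.08545831961747243
top [[413.56571491   0.         311.51437872]
 [  0.         413.56571491 203.47874413]
 [  0.           0.           1.        ]] [ 2.20585584 -2.17811631  0.07796303] [-0.01946921  0.60017028  1.01733379]
side [[420.84775801   0.         322.29501695]
 [  0.         420.84775801 203.38311145]
 [  0.           0.           1.        ]] [ 0.2714534  -2.81124073  1.22649531] [0.57857544 0.12409577 1.02210892]
tray [(array([ 0.562, -0.013, -0.001]), 0.92)]
bin [(array([ 0.439, -0.354, -0.001]), 0.84), (array([ 0.566, -0.013,  0.001]), 0.3)]
carton [(array([0.463, 0.366, 0.002]), 0.83)]
cartridge [(array([ 0.712, -0.358, -0.002]), 0.75)]
foam_can [(array([ 0.709,  0.374, -0.005]), 0.69)]
tape [(array([ 0.796, -0.035,  0.002]), 0.77)]
marker [(array([ 0.358,  0.159, -0.001]), 0.93)]
filler_knife [(array([ 0.354, -0.137, -0.   ]), 0.86)]
block1 [([0.345, 0.022, 0.03], 0.81), ([0.562, -0.028, 0.074], 0.78), ([0.618, 0.015, 0.104], 0.76), ([0.609, -0.065, 0.032], 0.64), ([0.64, -0.038, 0.073], 0.56), ([0.827, 0.129, 0.03], 0.55), ([0.794, -0.036, 0.032], 0.51)]
block1 [([0.566, -0.022, 0.057], 0.93), ([0.621, 0.016, 0.087], 0.88), ([0.625, -0.055, 0.018], 0.75), ([0.644, -0.025, 0.053], 0.68), ([0.344, 0.024, 0.013], 0.68), ([0.828, 0.131, 0.014], 0.58), ([0.49, -0.023, 0.061], 0.29)]
stub [([0.527, -0.063, 0.042], 0.6)]
stub [([0.51, -0.055, 0.023], 0.82)]
chip1 [([0.507, 0.014, 0.039], 0.91), ([0.493, -0.034, 0.074], 0.58), ([0.564, -0.028, 0.074], 0.16)]
chip1 [([0.512, 0.014, 0.023], 0.6), ([0.489, -0.019, 0.055], 0.55)]
```

```bash
python3 - <<'E'
import cv2
a=cv2.imread('pics/top0.png'); cv2.imwrite('pics/top0c.png',cv2.resize(a[90:330,200:420],None,fx=2.5,fy=2.5,interpolation=cv2.INTER_CUBIC))
E
```

```text
(no output)
```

View pics/top0.png

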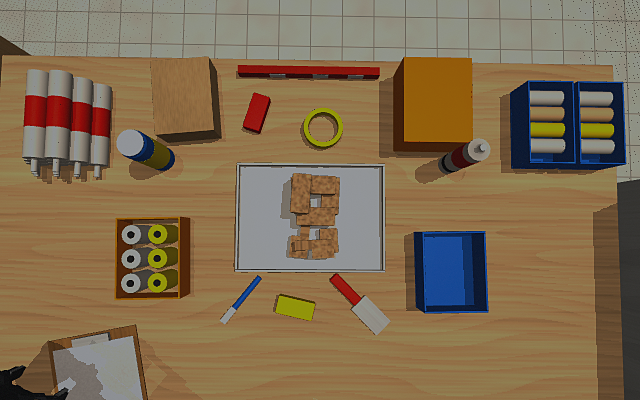

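View pics/side0.png

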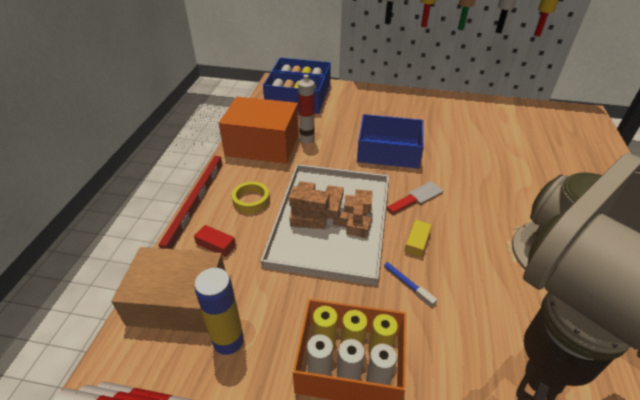

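View pics/top0c.png

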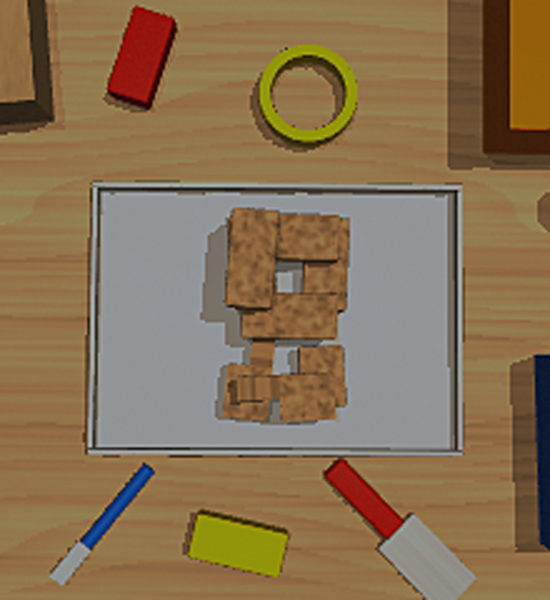

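Top view: the tray spans px (236–385, 163–271), with a back stack around (315,195), three deep, and a front stack around (313,243), two deep with chips and the stub. The bin is at (450,270). The red and yellow bars near (257,112) and (296,305) are look-alikes. The side view agrees.

```bash
cat > h.py <<'E'
from rig import observe, optics, order, spotter
import numpy as np, cv2
def cam(c='top'):
    im=optics.get_image(c); R=cv2.Rodrigues(np.array(im['rvec'],float))[0]
    return im, R, np.array(im['tvec'],float).ravel(), np.array(im['camera_matrix'])
def plane(px,z,C):
    im,R,t,K=C; d=(R.T@np.linalg.inv(K)@np.c_[px,np.ones(len(px))].T).T; o=-R.T@t
    return (o+d*((z-o[2])/d[:,2])[:,None])[:,:2]
def rect(m,z,C):
    cs=cv2.findContours(m.astype(np.uint8),cv2.RETR_EXTERNAL,cv2.CHAIN_APPROX_NONE)[0]
    c=max(cs,key=cv2.contourArea).reshape(-1,2).astype(float)
    (x,y),(w,h),a=cv2.minAreaRect((plane(c,z,C)*1000).astype(np.float32))
    if w<h: w,h,a=h,w,a+90
    return [round(v) for v in (x,y,w,h,(a+90)%180-90)]   # mm, deg of long side
def look(camera='top',things=('block1','stub','chip1'),tray=True):
    C=cam(camera)
    for t in things:
        cuts=spotter.cut_out(t,camera); marks=spotter.mark_of(t,camera)
        for k in cuts:
            if k['score']<.25: continue
            out=[]
            for z in (.038,.07,.102): out.append(rect(k['pixels'],z,C))
            p=np.array(out[0][:2])
            if not (370<p[0]<720 and -450<p[1]<190): continue
            print('cut',t,round(k['score'],2),int(k['pixels'].sum()),*out)
        print('  marks',[(np.round(np.array(m['point'])*1000).astype(int).tolist(),round(m['score'],2)) for m in marks if m['point'][0]>.37 and m['point'][0]<.75])
    return C
def go(x,y,z,yaw):
    """mm target of TCP; yaw = world deg of tool x axis (mod 180). prints tool-frame cm/deg"""
    s=observe(); R=np.array(s['tool_rot']); p=np.array(s['position'])*1000
    cur=np.degrees(np.arctan2(R[1,0],R[0,0])); d=R.T@(np.array([x,y,z])-p)/10
    turn=-(((yaw-cur)+90)%180-90)
    print('t',round(s['time_s'],2),'at',p.round(),'yaw',round(cur,1),'w',round(s['grip_width']*1000),'f',round(s['gripper_force'],1),'-> move',d.round(2),'turn',round(turn,1),'q6',np.round(s['q'][5]))
E
python3 - <<'E'
from h import *
C=look()
for t in('tray','bin'):
    k=spotter.cut_out(t,'top')[0]; print(t,rect(k['pixels'],.026 if t=='tray' else .08,C))
go(621,16,150,180)
E
```

```text
cut block1 0.85 651 [570, -21, 93, 47, -89] [569, -20, 91, 45, -89] [567, -20, 88, 44, -89]
cut block1 0.85 790 [624, 17, 101, 49, -6] [621, 16, 97, 48, -6] [618, 15, 94, 46, -6]
cut block1 0.58 380 [620, -56, 87, 47, 0] [617, -54, 84, 45, 0] [614, -53, 81, 44, 0]
  marks [([566, -23, 59], 0.94), ([620, -56, 18], 0.68), ([644, -25, 54], 0.67), ([618, 17, 85], 0.62)]
cut stub 0.57 236 [511, -53, 56, 44, 1] [512, -52, 54, 43, 1] [513, -50, 53, 41, 1]
  marks [([513, -55, 23], 0.56), ([488, -21, 55], 0.55)]
cut chip1 0.69 348 [507, 18, 79, 43, -6] [508, 17, 77, 41, -6] [509, 16, 74, 40, -6]
cut chip1 0.66 516 [488, -20, 91, 44, -89] [489, -20, 88, 42, -89] [491, -19, 85, 41, -89]
  marks [([512, 17, 26], 0.75), ([491, -21, 57], 0.58)]
tray [567, -8, 374, 278, -90]
bin [441, -339, 190, 174, 1]
t 1.25 at [241. 495. 231.] yaw 154.1 w 85 f 0.0 -> move [-55.14 -26.39   8.13] turn -25.9 q6 -12.0
```

Request:
{"api": "move_arm", "payload": {"series": "-55.1 -26.4 0 -20 1;-55.1 -26.4 0 -20 1;-55.1 -26.4 0 -20 1;-55.1 -26.4 0 -20 1;-55.1 -26.4 0 -20 1;-55.1 -26.4 0 -20 1;-55.1 -26.4 0 -20 1;-55.1 -26.4 0 -20 1"}}

```text
time_s: 2.25
position: [0.5454, 0.1105, 0.2315]
tool_rot: [[-0.995, 0.104, 0.0], [0.104, 0.995, 0.0], [-0.0, 0.0, -1.0]]
ft_force: [0.2, 0.7, -0.5]
grip_width: 0.0857
gripper_force: 0.0
```

```bash
python3 -c "
from h import *
go(619,16,72,-6)"
```

```text
t 2.25 at [545. 110. 231.] yaw 174.0 w 86 f 0.0 -> move [-8.29 -8.64 15.95] turn 0.0 q6 -85.0
```

Request:
{"api": "move_arm", "payload": {"series": "-8.3 -8.6 8 0 0.6;-8.3 -8.6 8 0 0.6;-8.3 -8.6 8 0 0.6;-8.3 -8.6 8 0 0.6", "force": 50}}

```text
time_s: 2.75
position: [0.618, 0.018, 0.1508]
tool_rot: [[-0.995, 0.105, -0.001], [0.105, 0.995, 0.0], [0.001, 0.0, -1.0]]
ft_force: [0.4, 0.1, 0.5]
grip_width: 0.0683
gripper_force: 0.0
```

```bash
python3 -c "
from h import *
go(619,16,72,-6)"
```

```text
t 2.75 at [618.  18. 151.] yaw 174.0 w 68 f 0.0 -> move [-0.13 -0.19  7.88] turn 0.0 q6 -93.0
```

Request:
{"api": "move_arm", "payload": {"series": "-0.1 -0.2 7.9 0 0.6;-0.1 -0.2 7.9 0 0.6;-0.1 -0.2 7.9 0 -0.5;-0.1 -0.2 7.9 0 -0.5;-0.1 -0.2 7.9 0 -0.5;-0.1 -0.2 7.9 0 -0.5;-0.1 -0.2 2 0 -0.5;-0.1 -0.2 0 0 -0.5"}}

```text
time_s: 3.75
position: [0.62, 0.016, 0.1557]
tool_rot: [[-0.995, 0.103, 0.006], [0.103, 0.995, -0.001], [-0.006, -0.0, -1.0]]
ft_force: [-0.4, 0.8, -2.0]
grip_width: 0.0429
gripper_force: 51.2
```

```bash
python3 -c "
from h import *
go(624,104,14,0)"
```

```text
t 3.75 at [620.  16. 156.] yaw 174.1 w 43 f 51.2 -> move [ 0.6   8.8  14.16] turn -5.9 q6 -94.0
```

Request:
{"api": "move_arm", "payload": {"series": "0.6 5 3 -3 -0.5;0.6 8.8 7 -6 -0.5;0.6 8.8 12 -6 -0.5;0.6 8.8 14 -6 -0.5;0.6 8.8 14.1 -6 -0.5;0.6 8.8 14.1 -6 0.4;0.6 8.8 14.1 -6 0.4;0.6 8.8 10 -6 0.4"}}

```text
time_s: 4.75
position: [0.6205, 0.1041, 0.0497]
tool_rot: [[-1.0, -0.001, -0.006], [-0.001, 1.0, 0.0], [0.006, 0.0, -1.0]]
ft_force: [0.3, -0.7, 0.7]
grip_width: 0.0597
gripper_force: 0.0
```

Request:
{"api": "move_arm", "payload": {"series": "0 0 -9 0 0.4;0 0 -9 0 0.4;0 0 -9 0 0.6"}}

```text
time_s: 5.12
position: [0.6229, 0.1042, 0.1441]
tool_rot: [[-1.0, -0.001, 0.005], [-0.001, 1.0, -0.0], [-0.005, -0.0, -1.0]]
ft_force: [-0.4, 0.8, -0.9]
grip_width: 0.0682
gripper_force: 0.0
```

```bash
python3 -c "
from h import *
look(things=('block1','stub','chip1'))
go(644,-25,40,90)"
```

```text
cut block1 0.96 737 [568, -21, 98, 44, -89] [567, -20, 95, 43, -89] [566, -20, 92, 41, -89]
cut block1 0.64 259 [620, -58, 82, 41, -2] [618, -56, 79, 39, -2] [615, -55, 77, 38, -2]
cut block1 0.61 656 [645, -24, 91, 45, -89] [642, -23, 89, 43, -89] [638, -22, 86, 42, -89]
cut block1 0.58 310 [628, 18, 77, 39, 10] [625, 18, 75, 38, 10] [622, 17, 72, 36, 10]
  marks [([646, -20, 53], 0.88), ([621, -56, 15], 0.84), ([622, 17, 23], 0.72), ([563, -26, 59], 0.65), ([622, 105, 24], 0.45)]
cut stub 0.79 240 [510, -53, 59, 44, 1] [511, -52, 57, 43, 1] [512, -50, 55, 41, 1]
  marks [([513, -54, 22], 0.71)]
cut chip1 0.87 320 [507, 18, 77, 43, -6] [508, 17, 75, 42, -6] [509, 17, 72, 40, -6]
cut chip1 0.69 579 [489, -20, 93, 46, -86] [490, -20, 90, 45, -86] [491, -19, 87, 43, -86]
cut chip1 0.55 5901 [438, -352, 200, 180, 2] [441, -341, 194, 174, 2] [444, -330, 187, 168, 2]
  marks [([489, -22, 56], 0.97), ([509, 16, 24], 0.84)]
t 5.47 at [622. 104. 140.] yaw -179.9 w 68 f 0.0 -> move [ -2.24 -12.93  10.02] turn -89.9 q6 -91.0
```

Request:
{"api": "move_arm", "payload": {"series": "-2.1 -12.6 0 90 0.5;-2.1 -12.6 0 90 0.5;-2.1 -12.6 0 90 0.5;-2.1 -12.6 0 90 0.5;-2.1 -12.6 0 90 0.5;-2.1 -12.6 2 90 0.5;-2.1 -12.6 4 90 0.5;-2.1 -12.6 4 90 0.5"}}

```text
time_s: 6.48
position: [0.6421, -0.0216, 0.0989]
tool_rot: [[-0.065, 0.998, -0.004], [0.998, 0.065, 0.001], [0.001, -0.004, -1.0]]
ft_force: [0.8, -0.3, -0.1]
grip_width: 0.0643
gripper_force: 0.0
```

```bash
python3 -c "
from h import *
go(643,-22,40,91)"
```

```text
t 6.47 at [642. -22.  99.] yaw 93.8 w 64 f 0.0 -> move [-0.06  0.11  5.89] turn 2.8 q6 -16.0
```

Request:
{"api": "move_arm", "payload": {"series": "0 0.1 4 2.8 0.5;0 0.1 5.9 2.8 0.5;0 0.1 5.9 2.8 -0.5;0 0.1 5.9 2.8 -0.5;0 0.1 5.9 2.8 -0.5;0 0.1 5.9 2.8 -0.5;0 0.1 0 2.8 -0.5;0 0.1 -4 2.8 -0.5"}}

```text
time_s: 7.48
position: [0.6445, -0.0217, 0.144]
tool_rot: [[-0.023, 1.0, 0.002], [1.0, 0.023, -0.001], [-0.001, 0.002, -1.0]]
ft_force: [-1.2, -0.5, -0.6]
grip_width: 0.0435
gripper_force: 51.8
```

```bash
python3 -c "
from h import *
go(624,-126,10,180)"
```

```text
t 7.47 at [644. -22. 144.] yaw 91.3 w 43 f 51.8 -> move [-10.37  -2.31  13.4 ] turn -88.7 q6 -14.0
```

Request:
{"api": "move_arm", "payload": {"series": "-10.6 -2.3 0 -89 -0.5;-10.6 -2.3 0 -89 -0.5;-10.6 -2.3 0 -89 -0.5;-10.6 -2.3 0 -89 -0.5;-10.6 -2.3 0 -89 -0.5;-10.6 -2.3 0 -89 -0.5;-10.6 -2.3 0 -89 -0.5;-10.6 -2.3 3 -89 -0.5"}}

```text
time_s: 8.48
position: [0.6247, -0.1286, 0.1134]
tool_rot: [[-0.999, 0.049, 0.005], [0.049, 0.999, -0.002], [-0.005, -0.002, -1.0]]
ft_force: [0.6, 0.5, -1.0]
grip_width: 0.0433
gripper_force: 52.1
```

```bash
python3 -c "
from h import *
go(624,-128,10,180)"
```

```text
t 8.47 at [ 625. -129.  113.] yaw 177.2 w 43 f 52.1 -> move [ 0.13  0.07 10.34] turn -2.8 q6 -109.0
```

Request:
{"api": "move_arm", "payload": {"series": "0.1 0.1 6 -2.8 -0.5;0.1 0.1 9.8 -2.8 -0.5;0.1 0.1 10 -2.8 -0.5;0.1 0.1 10 -2.8 0.25;0.1 0.1 10 -2.8 0.25;0.1 0.1 5 -2.8 0.25;0.1 0.1 0 -2.8 0.5;0.1 0.1 -2 -2.8 0.5"}}

```text
time_s: 9.48
position: [0.6236, -0.1274, 0.1359]
tool_rot: [[-1.0, 0.006, 0.006], [0.006, 1.0, -0.003], [-0.006, -0.002, -1.0]]
ft_force: [-0.1, 0.3, -0.1]
grip_width: 0.064
gripper_force: 0.0
```

```bash
python3 -c "
from h import *
look()
go(567,-21,40,90)"
```

```text
cut block1 0.96 415 [629, -53, 74, 38, -3] [626, -52, 71, 37, -3] [623, -50, 69, 35, -3]
cut block1 0.74 676 [622, 103, 91, 44, 1] [620, 100, 89, 43, 1] [617, 96, 86, 42, 1]
cut block1 0.72 273 [598, -124, 44, 42, -90] [596, -120, 43, 41, -90] [594, -116, 42, 39, -90]
cut block1 0.71 575 [569, -14, 81, 47, 88] [568, -14, 79, 45, 88] [567, -13, 76, 44, 88]
cut block1 0.59 567 [622, 16, 91, 44, 6] [620, 15, 89, 42, 6] [617, 15, 86, 41, 6]
  marks [([625, -125, 27], 0.78), ([625, 104, 24], 0.73), ([565, -23, 59], 0.68), ([620, -56, 20], 0.67), ([623, 18, 20], 0.63)]
  marks []
cut chip1 0.88 353 [508, 18, 79, 43, -6] [508, 17, 77, 42, -6] [509, 17, 74, 41, -6]
cut chip1 0.64 328 [497, -4, 66, 44, 64] [498, -4, 64, 42, 64] [500, -4, 62, 41, 64]
  marks [([491, -23, 56], 0.77), ([509, 13, 26], 0.65)]
t 9.82 at [ 622. -127.  130.] yaw 179.6 w 64 f 0.0 -> move [ 5.56 10.55  9.02] turn 89.6 q6 -112.0
```

Request:
{"api": "move_arm", "payload": {"series": "5.5 10.6 0 90 0.5;5.5 10.6 0 90 0.5;5.5 10.6 0 90 0.5;5.5 10.6 0 90 0.5;5.5 10.6 0 90 0.5;5.5 10.6 0 90 0.5;5.5 10.6 2 90 0.5;5.5 10.6 3 90 0.5"}}

```text
time_s: 10.82
position: [0.5676, -0.0206, 0.0996]
tool_rot: [[-0.058, 0.998, -0.003], [0.998, 0.058, 0.001], [0.001, -0.003, -1.0]]
ft_force: [0.5, -0.4, 0.4]
grip_width: 0.0639
gripper_force: 0.0
```

```bash
python3 -c "
from h import *
go(567,-21,40,91)"
```

```text
t 10.82 at [568. -21. 100.] yaw 93.3 w 64 f 0.0 -> move [-0.04 -0.05  5.96] turn 2.3 q6 -17.0
```

Request:
{"api": "move_arm", "payload": {"series": "0 0 4 2.3 0.5;0 0 5.9 2.3 0.5;0 0 5.9 2.3 -0.5;0 0 5.9 2.3 -0.5;0 0 5.9 2.3 -0.5;0 0 5.9 2.3 -0.5;0 0 0 2.3 -0.5;0 0 -4 2.3 -0.5"}}

```text
time_s: 11.82
position: [0.5686, -0.0208, 0.1438]
tool_rot: [[-0.024, 1.0, 0.002], [1.0, 0.024, -0.0], [-0.001, 0.002, -1.0]]
ft_force: [-0.0, 0.1, 0.1]
grip_width: 0.0431
gripper_force: 51.3
```

```bash
python3 -c "
from h import *
go(504,104,10,180)"
```

```text
t 11.82 at [569. -21. 144.] yaw 91.4 w 43 f 51.3 -> move [12.64 -6.18 13.36] turn -88.6 q6 -15.0
```

Request:
{"api": "move_arm", "payload": {"series": "12.6 -6.2 0 -89 -0.5;12.6 -6.2 0 -89 -0.5;12.6 -6.2 0 -89 -0.5;12.6 -6.2 0 -89 -0.5;12.6 -6.2 0 -89 -0.5;12.6 -6.2 0 -89 -0.5;12.6 -6.2 0 -89 -0.5;12.6 -6.2 3 -89 -0.5"}}

```text
time_s: 12.82
position: [0.5045, 0.1038, 0.1129]
tool_rot: [[-0.999, 0.04, 0.005], [0.04, 0.999, -0.0], [-0.005, 0.0, -1.0]]
ft_force: [0.0, -0.1, -0.6]
grip_width: 0.0432
gripper_force: 51.5
```

Request:
{"api": "move_arm", "payload": {"series": "0.1 0.1 6 -2.8 -0.5;0.1 0.1 9.8 -2.8 -0.5;0.1 0.1 10 -2.8 -0.5;0.1 0.1 10 -2.8 0.25;0.1 0.1 10 -2.8 0.25;0.1 0.1 5 -2.8 0.25;0.1 0.1 0 -2.8 0.5;0.1 0.1 -2 -2.8 0.5"}}

```text
time_s: 13.82
position: [0.5032, 0.1048, 0.1353]
tool_rot: [[-1.0, -0.002, 0.006], [-0.002, 1.0, -0.0], [-0.006, -0.0, -1.0]]
ft_force: [-0.4, 0.7, 0.3]
grip_width: 0.0637
gripper_force: 0.0
```

```bash
python3 -c "
from h import *
C=look()
cv2.imwrite('pics/top1.png',cv2.resize(C[0]['pixels'][130:300,210:500],None,fx=2.5,fy=2.5,interpolation=cv2.INTER_CUBIC))
go(490,-21,40,90)"
```

```text
cut block1 0.95 706 [622, 103, 92, 44, 1] [620, 100, 89, 43, 1] [617, 96, 86, 42, 1]
cut block1 0.82 689 [620, -56, 92, 47, 0] [617, -54, 89, 45, 0] [614, -53, 86, 44, 0]
cut block1 0.61 723 [622, -125, 94, 47, 0] [619, -121, 91, 46, 0] [616, -117, 88, 44, 0]
cut block1 0.56 645 [621, 16, 92, 44, 5] [619, 15, 89, 42, 5] [616, 15, 86, 41, 5]
cut block1 0.38 5857 [437, -353, 198, 177, 2] [440, -342, 192, 171, 2] [443, -331, 186, 166, 2]
  marks [([622, 105, 23], 0.92), ([625, -125, 26], 0.9), ([625, 18, 18], 0.69)]
cut stub 0.54 760 [623, 103, 96, 49, 1] [620, 100, 93, 48, 1] [617, 96, 90, 46, 1]
cut stub 0.48 250 [510, -52, 59, 47, 1] [511, -51, 57, 45, 1] [512, -49, 55, 44, 1]
  marks [([512, -55, 26], 0.6)]
cut chip1 0.96 382 [513, 17, 91, 44, -5] [514, 16, 88, 42, -5] [515, 16, 86, 41, -5]
  marks [([511, 15, 23], 0.98), ([491, -22, 53], 0.64), ([626, -125, 24], 0.3)]
t 14.18 at [502. 105. 130.] yaw -179.9 w 64 f 0.0 -> move [  1.19 -12.57   9.04] turn -89.9 q6 -92.0
```

View pics/top1.png

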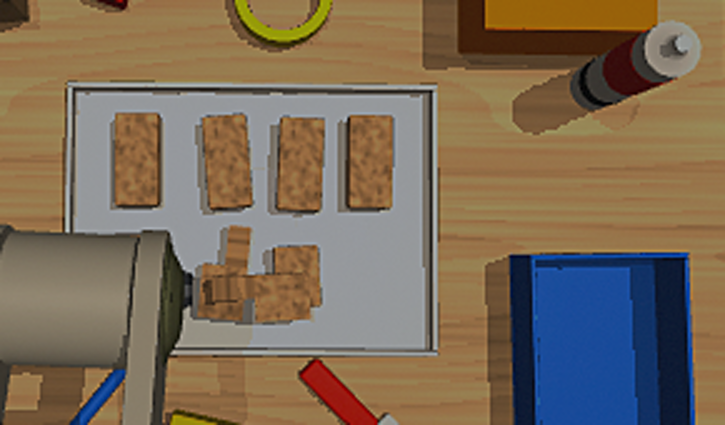

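Now there are five sound blocks: four in a back row and one front-left (under the arm in this view). The stub and two chips remain in front.

Request:
{"api": "move_arm", "payload": {"series": "1.2 -14 0 90 0.5;1.2 -14 0 90 0.5;1.2 -14 0 90 0.5;1.2 -14 0 90 0.5;1.2 -14 0 90 0.5;1.2 -14 0 90 0.5;1.2 -14 2 90 0.5;1.2 -14 3 90 0.5"}}

```text
time_s: 15.18
position: [0.4899, -0.0351, 0.0997]
tool_rot: [[-0.067, 0.998, -0.003], [0.998, 0.067, 0.001], [0.001, -0.003, -1.0]]
ft_force: [0.3, -0.5, -0.5]
grip_width: 0.0642
gripper_force: 0.0
```

```bash
python3 -c "
from h import *
go(490,-35,40,91)"
```

```text
t 15.18 at [490. -35. 100.] yaw 93.8 w 64 f 0.0 -> move [0.   0.02 5.97] turn 2.8 q6 -22.0
```

Request:
{"api": "move_arm", "payload": {"series": "0 0 4 2.8 0.5;0 0 5.9 2.8 0.5;0 0 5.9 2.8 -0.5;0 0 5.9 2.8 -0.5;0 0 5.9 2.8 -0.5;0 0 5.9 2.8 -0.5;0 0 0 2.8 -0.5;0 0 -5 2.8 -0.5"}}

```text
time_s: 16.18
position: [0.4905, -0.0352, 0.1533]
tool_rot: [[-0.024, 1.0, 0.0], [1.0, 0.024, -0.0], [-0.0, 0.0, -1.0]]
ft_force: [0.1, -0.1, -0.5]
grip_width: 0.0433
gripper_force: 50.9
```

```bash
python3 -c "
from h import *
go(479,-368,45,91)"
```

```text
t 16.18 at [491. -35. 153.] yaw 91.4 w 43 f 50.9 -> move [-33.24  -1.96  10.83] turn 0.4 q6 -19.0
```

Request:
{"api": "move_arm", "payload": {"series": "-33.2 -1.9 0 0 -0.5;-33.2 -1.9 0 0 -0.5;-33.2 -1.9 0 0 -0.5;-33.2 -1.9 0 0 -0.5;-33.2 -1.9 0 0 -0.5;-33.2 -1.9 0 0 -0.5;-33.2 -1.9 0 0 -0.5;-33.2 -1.9 4 0 -0.5"}}

```text
time_s: 17.18
position: [0.481, -0.3671, 0.1135]
tool_rot: [[-0.025, 1.0, 0.004], [1.0, 0.025, -0.004], [-0.004, 0.004, -1.0]]
ft_force: [0.1, -0.8, -2.0]
grip_width: 0.0431
gripper_force: 50.9
```

```bash
python3 -c "
from h import *
go(479,-368,45,91)"
```

```text
t 17.18 at [ 481. -367.  114.] yaw 91.4 w 43 f 50.9 -> move [-0.06 -0.23  6.85] turn 0.4 q6 -50.0
```

Request:
{"api": "move_arm", "payload": {"series": "0 -0.2 4 0 -0.5;0 -0.2 6.3 0 -0.5;0 -0.2 6.3 0 -0.5;0 -0.2 6.3 0 0.2;0 -0.2 6.3 0 0.2;0 -0.2 1 0 0.2;0 -0.2 -4 0 0.5;0 -0.2 -4 0 0.5"}}

```text
time_s: 18.18
position: [0.4789, -0.3688, 0.1564]
tool_rot: [[-0.024, 1.0, 0.006], [1.0, 0.024, -0.007], [-0.007, 0.006, -1.0]]
ft_force: [0.1, -0.3, -0.9]
grip_width: 0.0641
gripper_force: 0.0
```

```bash
python3 -c "
from h import *
look()
go(511,-54,8,0)"
```

```text
cut block1 0.73 678 [623, 15, 95, 45, 6] [620, 14, 92, 44, 6] [617, 14, 89, 43, 6]
cut block1 0.71 629 [622, -56, 92, 44, -2] [619, -55, 89, 43, -2] [616, -53, 86, 41, -2]
cut block1 0.66 712 [503, 105, 88, 47, 1] [504, 101, 85, 45, 1] [505, 98, 82, 44, 1]
cut block1 0.66 723 [624, 103, 94, 44, 1] [621, 100, 91, 43, 1] [618, 96, 88, 42, 1]
cut block1 0.64 709 [623, -123, 92, 48, 2] [620, -119, 89, 47, 2] [617, -116, 87, 45, 2]
cut block1 0.33 582 [513, 18, 90, 49, 1] [514, 17, 87, 47, 1] [514, 16, 85, 46, 1]
  marks [([498, 104, 27], 0.87), ([621, -56, 17], 0.77), ([624, 106, 21], 0.71), ([622, 18, 22], 0.65), ([626, -128, 22], 0.62)]
cut stub 0.78 452 [509, -53, 61, 44, 1] [510, -52, 59, 43, 1] [511, -50, 57, 41, 1]
cut stub 0.66 678 [620, -57, 92, 47, -2] [617, -56, 90, 45, -2] [614, -54, 87, 44, -2]
  marks [([514, -55, 23], 0.6)]
cut chip1 0.85 509 [512, 17, 89, 44, -4] [513, 17, 86, 43, -4] [514, 16, 83, 42, -4]
cut chip1 0.82 569 [480, -343, 99, 44, -84] [482, -333, 96, 43, -84] [483, -322, 93, 41, -84]
  marks [([511, 18, 22], 0.95), ([476, -349, 23], 0.64)]
t 18.52 at [ 477. -367.  150.] yaw 91.4 w 64 f 0.0 -> move [31.23  4.13 14.28] turn -88.6 q6 -50.0
```

Request:
{"api": "move_arm", "payload": {"series": "31.2 4.1 0 -89 0.4;31.2 4.1 0 -89 0.4;31.2 4.1 0 -89 0.4;31.2 4.1 0 -89 0.4;31.2 4.1 0 -89 0.4;31.2 4.1 0 -89 0.4;31.2 4.1 2 -89 0.4;31.2 4.1 7 -89 0.4"}}

```text
time_s: 19.52
position: [0.5123, -0.0549, 0.0817]
tool_rot: [[-0.999, 0.04, 0.004], [0.04, 0.999, -0.002], [-0.004, -0.001, -1.0]]
ft_force: [1.5, -0.2, -0.4]
grip_width: 0.0598
gripper_force: 0.0
```

```bash
python3 -c "
from h import *
go(510,-55,8,0)"
```

```text
t 19.52 at [512. -55.  82.] yaw 177.7 w 60 f 0.0 -> move [ 0.26 -0.01  7.37] turn -2.3 q6 -107.0
```

Request:
{"api": "move_arm", "payload": {"series": "0.2 0 5 -2.3 0.4;0.2 0 7.1 -2.3 0.4;0.2 0 7.1 -2.3 -0.5;0.2 0 7.1 -2.3 -0.5;0.2 0 7.1 -2.3 -0.5;0.2 0 7.1 -2.3 -0.5;0.2 0 1 -2.3 -0.5;0.2 0 -6 -2.3 -0.5"}}

```text
time_s: 20.52
position: [0.5087, -0.0546, 0.1354]
tool_rot: [[-1.0, 0.007, -0.001], [0.007, 1.0, 0.0], [0.001, 0.0, -1.0]]
ft_force: [1.1, -0.6, -0.4]
grip_width: 0.0437
gripper_force: 51.9
```

```bash
python3 -c "
from h import *
go(400,-354,50,0)"
```

```text
t 20.52 at [509. -55. 135.] yaw 179.6 w 44 f 51.9 -> move [ 10.66 -30.02   8.54] turn -0.4 q6 -109.0
```

Request:
{"api": "move_arm", "payload": {"series": "10.6 -30 0 0 -0.5;10.6 -30 0 0 -0.5;10.6 -30 0 0 -0.5;10.6 -30 0 0 -0.5;10.6 -30 0 0 -0.5;10.6 -30 0 0 -0.5;10.6 -30 1 0 -0.5;10.6 -30 4 0 -0.5"}}

```text
time_s: 21.52
position: [0.402, -0.3529, 0.094]
tool_rot: [[-1.0, 0.005, 0.002], [0.005, 1.0, -0.002], [-0.002, -0.002, -1.0]]
ft_force: [0.9, 0.4, -0.8]
grip_width: 0.0439
gripper_force: 51.9
```

```bash
python3 -c "
from h import *
go(400,-354,45,0)"
```

```text
t 21.52 at [ 402. -353.   94.] yaw 179.7 w 44 f 51.9 -> move [ 0.21 -0.1   4.9 ] turn -0.3 q6 -144.0
```

Request:
{"api": "move_arm", "payload": {"series": "0.2 0 4.5 0 -0.5;0.2 0 4.5 0 -0.5;0.2 0 4.5 0 0.2;0.2 0 4.5 0 0.2;0.2 0 0 0 0.2;0.2 0 -5 0 0.4;0.2 0 -5 0 0.4"}}

```text
time_s: 22.4
position: [0.4004, -0.3553, 0.1485]
tool_rot: [[-1.0, 0.006, 0.006], [0.006, 1.0, -0.008], [-0.006, -0.008, -1.0]]
ft_force: [1.0, 0.7, -0.6]
grip_width: 0.06
gripper_force: 0.0
```

```bash
python3 -c "
from h import *
look(things=('stub','chip1'))
go(497,18,8,-4)"
```

```text
cut stub 0.81 500 [404, -346, 65, 54, 5] [408, -336, 63, 52, 5] [412, -325, 61, 51, 5]
  marks [([407, -356, 21], 0.84), ([510, 14, 26], 0.39)]
cut chip1 0.93 521 [514, 17, 92, 44, -5] [514, 17, 89, 42, -5] [515, 16, 86, 41, -5]
cut chip1 0.89 597 [477, -344, 100, 46, -85] [479, -334, 97, 45, -85] [481, -323, 94, 43, -85]
  marks [([476, -350, 24], 0.56)]
t 22.65 at [ 399. -354.  143.] yaw 179.6 w 60 f 0.0 -> move [-9.59 37.19 13.54] turn 3.6 q6 -144.0
```

Request:
{"api": "move_arm", "payload": {"series": "-9.6 37.2 0 4 0.4;-9.6 37.2 0 4 0.4;-9.6 37.2 0 4 0.4;-9.6 37.2 0 4 0.4;-9.6 37.2 0 4 0.4;-9.6 37.2 0 4 0.4;-9.6 37.2 0 4 0.4;-9.6 37.2 5 4 0.4"}}

```text
time_s: 23.65
position: [0.4994, 0.0177, 0.0949]
tool_rot: [[-0.997, 0.074, 0.006], [0.074, 0.997, -0.001], [-0.006, -0.001, -1.0]]
ft_force: [0.3, -0.0, -0.8]
grip_width: 0.0599
gripper_force: 0.0
```

```bash
python3 -c "
from h import *
go(498,18,8,-4)"
```

```text
t 23.65 at [499.  18.  95.] yaw 175.7 w 60 f 0.0 -> move [0.2  0.02 8.69] turn -0.3 q6 -97.0
```

Request:
{"api": "move_arm", "payload": {"series": "0.1 0 5 0 0.4;0.1 0 8.4 0 0.4;0.1 0 8.4 0 -0.5;0.1 0 8.4 0 -0.5;0.1 0 8.4 0 -0.5;0.1 0 8.4 0 -0.5;0.1 0 2 0 -0.5;0.1 0 -6 0 -0.5"}}

```text
time_s: 24.65
position: [0.4962, 0.0176, 0.1367]
tool_rot: [[-0.997, 0.076, -0.001], [0.076, 0.997, 0.0], [0.001, 0.0, -1.0]]
ft_force: [0.2, -0.9, -0.3]
grip_width: 0.0434
gripper_force: 53.9
```

```bash
python3 -c "
from h import *
go(433,-354,80,-4)"
```

```text
t 24.65 at [496.  18. 137.] yaw 175.6 w 43 f 53.9 -> move [  3.47 -37.53   5.67] turn -0.4 q6 -97.0
```

Request:
{"api": "move_arm", "payload": {"series": "3.5 -37.5 -1 0 -0.5;3.5 -37.5 -1 0 -0.5;3.5 -37.5 -1 0 -0.5;3.5 -37.5 -1 0 -0.5;3.5 -37.5 -1 0 -0.5;3.5 -37.5 -1 0 -0.5;3.5 -37.5 -1 0 -0.5;3.5 -37.5 2 0 -0.5"}}

```text
time_s: 25.65
position: [0.4335, -0.3547, 0.1164]
tool_rot: [[-0.997, 0.077, 0.003], [0.077, 0.997, -0.004], [-0.003, -0.003, -1.0]]
ft_force: [-0.2, -0.7, -1.3]
grip_width: 0.0432
gripper_force: 54.0
```

```bash
python3 -c "
from h import *
go(433,-354,50,-4)"
```

```text
t 25.65 at [ 433. -355.  116.] yaw 175.6 w 43 f 54.0 -> move [0.08 0.09 6.64] turn -0.4 q6 -137.0
```

Request:
{"api": "move_arm", "payload": {"series": "0 0 4 0 -0.5;0 0 6.2 0 -0.5;0 0 6.2 0 -0.5;0 0 6.2 0 0.2;0 0 6.2 0 0.2;0 0 2 0 0.2;0 0 -3 0 0.3;0 0 -3 0 0.3"}}

```text
time_s: 26.65
position: [0.4342, -0.355, 0.1493]
tool_rot: [[-0.997, 0.076, 0.006], [0.076, 0.997, -0.007], [-0.006, -0.007, -1.0]]
ft_force: [-0.2, 0.2, -0.5]
grip_width: 0.0554
gripper_force: 0.0
```

```bash
python3 -c "
from h import *
look()
go(622,-56,8,-1)"
```

```text
cut block1 0.92 723 [624, -125, 94, 47, 0] [621, -121, 91, 46, 0] [619, -117, 88, 44, 0]
cut block1 0.84 676 [505, 103, 90, 44, 1] [506, 100, 87, 43, 1] [506, 96, 84, 41, 1]
cut block1 0.82 670 [620, -56, 92, 44, -2] [617, -55, 89, 43, -2] [615, -53, 87, 42, -2]
cut block1 0.81 605 [622, 16, 89, 43, 6] [619, 15, 86, 42, 6] [616, 14, 84, 41, 6]
cut block1 0.73 695 [620, 103, 92, 44, 1] [617, 100, 89, 43, 1] [615, 96, 86, 42, 1]
  marks [([623, 103, 23], 0.9), ([622, 18, 20], 0.82), ([498, 105, 26], 0.8), ([619, -56, 18], 0.74), ([623, -127, 22], 0.68)]
cut stub 0.75 293 [401, -347, 55, 53, 1] [405, -336, 54, 51, 1] [409, -325, 52, 50, 1]
cut stub 0.26 656 [621, -55, 94, 44, 0] [618, -53, 91, 43, 0] [615, -52, 88, 42, 0]
  marks [([405, -353, 22], 0.74), ([462, 367, 2], 0.71)]
cut chip1 0.95 380 [481, -343, 98, 43, -83] [482, -332, 95, 41, -83] [484, -321, 92, 40, -83]
cut chip1 0.86 575 [450, -359, 95, 56, -5] [453, -348, 92, 54, -5] [455, -337, 89, 52, -5]
  marks [([483, -350, 23], 0.9), ([450, -353, 53], 0.68)]
t 27.0 at [ 433. -353.  144.] yaw 175.6 w 55 f 0.0 -> move [-16.61  31.09  13.62] turn -3.4 q6 -137.0
```

Request:
{"api": "move_arm", "payload": {"series": "-16.6 31 0 -3 0.3;-16.6 31 0 -3 0.3;-16.6 31 0 -3 0.3;-16.6 31 0 -3 0.3;-16.6 31 0 -3 0.3;-16.6 31 0 -3 0.3;-16.6 31 0 -3 0.3;-16.6 31 5 -3 0.3"}}

```text
time_s: 28.0
position: [0.6239, -0.0581, 0.0969]
tool_rot: [[-1.0, 0.024, 0.007], [0.024, 1.0, -0.002], [-0.007, -0.002, -1.0]]
ft_force: [1.0, -1.0, -1.1]
grip_width: 0.0554
gripper_force: 0.0
```

```bash
python3 -c "
from h import *
go(622,-56,8,-1)"
```

```text
t 28.0 at [624. -58.  97.] yaw 178.7 w 55 f 0.0 -> move [0.26 0.22 8.88] turn -0.3 q6 -105.0
```

Request:
{"api": "move_arm", "payload": {"series": "0.2 0.2 5 0 0.3;0.2 0.2 8.6 0 0.3;0.2 0.2 8.6 0 -0.5;0.2 0.2 8.6 0 -0.5;0.2 0.2 8.6 0 -0.5;0.2 0.2 8.6 0 -0.5;0.2 0.2 4 0 -0.5;0.2 0.2 0 0 -0.5"}}

```text
time_s: 29.0
position: [0.6203, -0.0552, 0.0965]
tool_rot: [[-1.0, 0.024, 0.0], [0.024, 1.0, -0.0], [-0.0, -0.0, -1.0]]
ft_force: [0.7, 1.0, -1.0]
grip_width: 0.0434
gripper_force: 55.7
```

```bash
python3 -c "
from h import *
go(504,-127,10,0)"
```

```text
t 29.0 at [620. -55.  96.] yaw 178.6 w 43 f 55.7 -> move [11.45 -7.45  8.64] turn -1.4 q6 -105.0
```

Request:
{"api": "move_arm", "payload": {"series": "6 -3.5 0 -1.4 -0.5;11.4 -7.4 0 -1.4 -0.5;11.4 -7.4 3 -1.4 -0.5;11.4 -7.4 8 -1.4 -0.5;11.4 -7.4 8.3 -1.4 -0.5;11.4 -7.4 8.3 -1.4 0.3;11.4 -7.4 8.3 -1.4 0.3;11.4 -7.4 3 -1.4 0.3"}}

```text
time_s: 30.0
position: [0.5036, -0.1259, 0.0643]
tool_rot: [[-1.0, -0.001, -0.004], [-0.001, 1.0, 0.002], [0.004, 0.002, -1.0]]
ft_force: [1.3, -0.3, 1.3]
grip_width: 0.0557
gripper_force: 0.0
```

Request:
{"api": "move_arm", "payload": {"series": "0 0 -6 0 0.4;0 0 -6 0 0.4;0 0 -6 0 0.4"}}

```text
time_s: 30.38
position: [0.5044, -0.1263, 0.1253]
tool_rot: [[-1.0, -0.001, 0.001], [-0.001, 1.0, -0.0], [-0.001, -0.0, -1.0]]
ft_force: [0.4, -0.8, -0.1]
grip_width: 0.0595
gripper_force: 0.0
```

```bash
python3 -c "
from h import *
look(things=('block1',))
go(622,17,8,6)"
```

```text
cut block1 0.97 712 [502, 104, 90, 46, 1] [503, 101, 87, 45, 1] [504, 97, 84, 43, 1]
cut block1 0.89 687 [623, -125, 92, 47, 1] [620, -121, 89, 45, 1] [617, -117, 86, 44, 1]
cut block1 0.88 646 [621, 16, 92, 44, 6] [619, 15, 89, 42, 6] [616, 14, 86, 41, 6]
  marks [([501, 102, 27], 0.98), ([621, -126, 23], 0.91), ([622, 105, 23], 0.86), ([622, 16, 17], 0.59)]
t 30.52 at [ 504. -126.  124.] yaw -180.0 w 60 f 0.0 -> move [-11.82  14.31  11.58] turn -6.0 q6 -117.0
```

Request:
{"api": "move_arm", "payload": {"series": "-6 7 -2 -6 0.4;-11.7 14.3 -2 -6 0.4;-11.7 14.3 -2 -6 0.4;-11.7 14.3 0 -6 0.4;-11.7 14.3 4 -6 0.4;-11.7 14.3 4 -6 0.4"}}

```text
time_s: 31.28
position: [0.6196, 0.0169, 0.0814]
tool_rot: [[-0.994, -0.105, -0.008], [-0.105, 0.994, 0.001], [0.008, 0.002, -1.0]]
ft_force: [0.1, 0.1, 0.0]
grip_width: 0.0603
gripper_force: 0.0
```

```bash
python3 -c "
from h import *
go(621,17,8,6)"
```

```text
t 31.27 at [620.  17.  81.] yaw -174.0 w 60 f 0.0 -> move [-0.19 -0.02  7.34] turn 0.0 q6 -105.0
```

Request:
{"api": "move_arm", "payload": {"series": "-0.1 0 5 0 0.4;-0.1 0 7.4 0 0.4;-0.1 0 7.4 0 -0.5;-0.1 0 7.4 0 -0.5;-0.1 0 7.4 0 -0.5;-0.1 0 7.4 0 -0.5;-0.1 0 3 0 -0.5;-0.1 0 0 0 -0.5"}}

```text
time_s: 32.28
position: [0.6228, 0.0166, 0.0869]
tool_rot: [[-0.994, -0.105, 0.002], [-0.105, 0.994, -0.0], [-0.002, -0.0, -1.0]]
ft_force: [0.1, -0.8, -0.7]
grip_width: 0.0433
gripper_force: 53.8
```

```bash
python3 -c "
from h import *
go(564,-11,10,0)"
```

```text
t 32.27 at [623.  17.  87.] yaw -174.0 w 43 f 53.8 -> move [ 6.15 -2.12  7.68] turn 6.0 q6 -105.0
```

Request:
{"api": "move_arm", "payload": {"series": "3 -1 0 3 -0.5;6.1 -2.1 0 6 -0.5;6.1 -2.1 3 6 -0.5;6.1 -2.1 7.2 6 -0.5;6.1 -2.1 7.2 6 -0.5;6.1 -2.1 7.2 6 0.4;6.1 -2.1 7.2 6 0.4;6.1 -2.1 2 6 0.4"}}

```text
time_s: 33.28
position: [0.5624, -0.0103, 0.0634]
tool_rot: [[-1.0, -0.0, -0.006], [-0.0, 1.0, 0.001], [0.006, 0.001, -1.0]]
ft_force: [0.6, -0.1, 0.4]
grip_width: 0.0593
gripper_force: 0.0
```

Request:
{"api": "move_arm", "payload": {"series": "0 5 -6 0 0.4;0 5 -14 0 0.4;6 20 -16 0 0.4;10 35 -16 0 0.4;10 35 -16 0 0.4;10 35 -16 0 0.4;10 35 -16 0 0.4;10 35 -16 0 0.4"}}

```text
time_s: 34.28
position: [0.4622, 0.3424, 0.226]
tool_rot: [[-1.0, -0.005, 0.001], [-0.005, 1.0, 0.001], [-0.001, 0.001, -1.0]]
ft_force: [0.1, -0.4, -0.3]
grip_width: 0.0601
gripper_force: 0.0
```

```bash
python3 -c "
from h import *
C=look()
cv2.imwrite('pics/top2.png',C[0]['pixels'])
go(560,-11,10,0)"
```

```text
cut block1 0.97 689 [503, 103, 88, 44, 1] [504, 100, 85, 43, 1] [505, 96, 82, 41, 1]
cut block1 0.87 737 [506, -125, 88, 49, 1] [507, -121, 85, 48, 1] [508, -117, 82, 46, 1]
cut block1 0.71 659 [623, 103, 91, 44, 1] [620, 100, 89, 43, 1] [617, 96, 86, 42, 1]
cut block1 0.67 657 [624, -124, 89, 44, 0] [621, -120, 87, 43, 0] [618, -116, 84, 42, 0]
cut block1 0.57 657 [564, -10, 88, 42, 1] [563, -10, 86, 41, 1] [562, -9, 83, 39, 1]
  marks [([625, -128, 27], 0.97), ([624, 105, 21], 0.85), ([563, -8, 22], 0.73), ([502, 104, 26], 0.66), ([508, -127, 18], 0.55)]
cut stub 0.89 248 [390, -348, 46, 34, 90] [394, -337, 45, 33, 90] [399, -326, 43, 32, 90]
  marks [([407, -356, 23], 0.8)]
cut chip1 0.71 353 [480, -340, 93, 42, -83] [482, -329, 91, 41, -83] [484, -319, 88, 39, -83]
cut chip1 0.69 709 [450, -359, 94, 56, -6] [453, -348, 91, 54, -6] [455, -337, 88, 52, -6]
  marks [([480, -350, 26], 0.75), ([450, -355, 56], 0.56)]
t 34.62 at [464. 338. 225.] yaw 179.9 w 60 f 0.0 -> move [ -9.62 -34.89  21.49] turn -0.1 q6 -66.0
```

View pics/top2.png

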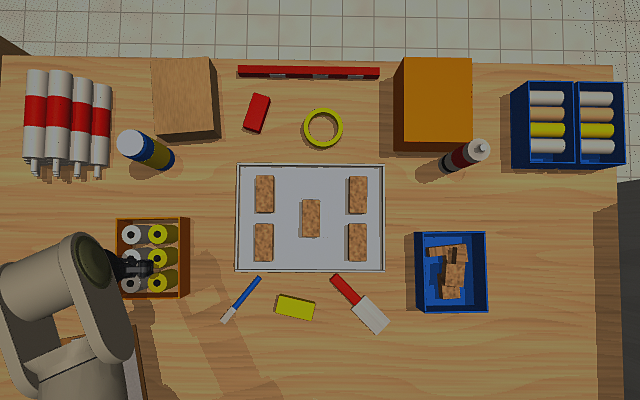

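The five sound blocks show one per corner plus one in the middle, at px (264,195), (358,195), (310,218), (264,242) and (357,242). The stub and both chips are in the bin around (450,270), and nothing else on the counter has moved.

```bash
python3 -c "
from h import *
print(order.close_job())"
```

```text
the job is handed in; nothing more can be done
None
```

I handed the job in at about 35 s on the robot clock, but `close_job()` returned no verdict: the last picture shows all five sound blocks flat in the tray, one per quarter plus one in the middle (centres at least 11 cm apart), the stub and both chips in the blue bin, and nothing else disturbed.

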